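Loosen the bench vise by its knurled wheel, two full turns

ROBOT

A 6-joint arm with a two-finger parallel gripper is mounted at the origin on the work surface. World frame = base frame: x ahead of the robot, y to its left, z up, the work surface at z = 0. Lengths are in m, angles in rad, forces in N, time in s.
With the tool pointing down it reaches from about 0.35 to 0.975 m from the base axis. Payload 4.9 kg.
Tool frame: the origin (TCP) lies on the front face of the gripper's body, between the roots of the fingers; the fingertips stand ctrl.tip_extent ahead of it and the grasp point (between the pads) lies 54 mm ahead of it (ctrl.tip_extent is the distance from the TCP to the fingertips, in m); z points along the fingers, y is the line along which they close (so a half turn about z gives the same grasp; the last joint's range is limited). The gripper opens to 85 mm and grips with 20 to 120 N. Pads are 22 mm wide; open, the fingers measure 114 mm over their backs; the gripper's body (76 mm by 85 mm) begins 54 mm behind the grasp point. The pads swing forward as they close: fully open they stand 13 mm farther back than shut.
Start: joints at [-1.223, 0.053, 1.613, -0, 1.476, -0.119], TCP at [0.281, -0.558, 0.304] pointing down, gripper open.
Joint ranges: [-3.01, 3.01], [-1.01, 2.22], [0.06, 2.58], [-1.02, 4.17], [0.09, 2.62], [-3.14, 3.14]. Speed limits (rad/s): [2.57, 2.57, 3.14, 3.14, 3.14, 3.14].

INTERFACE

Orientations are given as a rotation vector (axis times angle).
In Python, from station import ctrl gives the robot as it stands.
- The arm moves only by the tool apply_moves, never from a script. Its argument "rows" is one flat list of numbers, 6 for each row, row after row: the shift along the tool's x, y, z normalised to -1 to 1, where 1 is 0.6 m, then the turn, a rotation vector about the tool's x, y, z normalised to -1 to 1, where 1 is 90 degrees. A call has 1 to 20 rows; each row is the pose to reach, as a shift and turn from the pose commanded when the call began, along the tool's axes at that moment; what a row does not reach only later rows make up. A row lasts 1/10 s, in which the tool goes at most 50 mm and 8.59 degrees, less where a joint would pass 70% of its speed; a pose out of reach is approached as far as the arm can. A call with a number of a shift or a turn outside -1 to 1 is refused whole. A call with a gripper value outside its range is refused whole. "grip" is the opening, from 0 (shut) to 1 (fully open), set as the call begins (left out, the last holds). The fingers move at their own pace and stop on an object; "grip_force" is the grip in N (left out, the last holds). Time passes only in rows, so rows that repeat a pose let the fingers close. It gives the time, the measured TCP pose, the force, the opening and the grip force at its end, in the units of the state.
- ctrl.get_obs(): the state, without advancing time (a new reading comes with each control period).
- ctrl.get_image(name): name is "side" or "top"; returns (picture, depth): 384x512x3 uint8, blue, green, red; 384x512 float32, m along the optical axis (not along the pixel's ray), 0 where there is no reading.
- ctrl.camera_model(name): a dict with "mtx" (3x3 intrinsics, pixels), "R" (3x3) and "t" (3): a world point X has camera coordinates R X + t. Camera axes: x right, y down, z forward; pixel columns grow to the right and rows downward; lengths in m; the calibration is good to about 2 mm. A picture is of the moment at which its call begins. camera_model takes no time and is no camera call.
- ctrl.finish_job(): hands the job in; it is judged then, once.
The state is a dict: "t": time; "q": joint angles; "dq": joint speeds; "effort": joint torques, N m; "tool_pos": TCP position; "tool_rot": TCP orientation; "contact_force": force on the tool from outside, world axes, zero at the start; "wrist_torque": the same for the moment, N m; "opening": finger opening in m; "grip_force": force on a finger pad.
Only numpy, scipy, OpenCV 4.12 (cv2) and the standard library are available. Lean on these libraries where they do the work, as an engineer would, in place of code of your own. Each camera call takes 0.05 s, during which the arm holds its last target. There are 200 camera calls.

TASK

Loosen the jeweller's vise by two full turns of its big upright knurled wheel: lay a fingertip on the top of the rim and roll it towards the robot, stroke after stroke, counting the turns by the white index mark, and stop there with the mark back about where it began. Nothing is to be picked up: leave the brass bar standing between the jaws, do not turn the small knurled screw at the vise's other end, and leave everything else on the bench where it is.

Things in the scene. Friction and masses are not known exactly. Their poses are not given: they have to be found in the camera images.
- vise: Grey screw vise fixed to the bench. Origin on the bench surface. x axis points away from the robot (turned up to 0.45 rad), y along the screw to its left end, z up. Steel base 90 (x) x 210 (y -90 to 120) x 16 high. Along y stand: a fork with the big wheel (y -45), moving jaw, brass bar, fixed jaw (y 48 to 72), block with a small knurled screw (y 100). Jaws 76 wide (x), tops 52 above the bench.
- wheel_axis (a point): Centre of the big knurled wheel, on its level axis, 55 above the bench; axes as the vise's (y along the wheel's axis). Steel, 62 diameter over its ribs, 20 wide, upright between two fork cheeks (each 12 thick along y, 50 wide along x, inner faces 13 either side of the wheel's middle, tops 66 above the bench). 29 straight ribs 12 degrees apart; at the 30th place a white index mark.
- wheel_top (a point): Top of the big wheel's rim at rest, 86 above the bench (fixed to the vise, does not turn or sink); the vise's highest point. The wheel (with screw and moving jaw) sits on springs: it gives way down from 3 N, by 1 mm for each 2.5 N, at most 6 mm (18 N, then rigid). A fingertip pressing it 2 to 5 mm down and drawn along vise -x over the top turns it by friction (2 N at the rim); it stays where it is left.
- jaw_wheel (a joint): Turn of the big knurled wheel, rad: 0 when tight, growing as it is loosened, that is as the top of the rim moves along vise -x, towards the robot. 6.283 is one full turn. It starts within 0.35 of tight and could go to 18.8. Each full turn draws the moving jaw 4 mm towards the wheel.
- tilt_screw (a joint): Turn of the small knurled screw on the vise's left-end block, rad; starts at 0. Upright axis, 24 in diameter, 12 high. To be left alone.
- tilt_screw_top (a point): Centre of the top of that small knurled screw, 56 above the bench.
- bar: A loose brass bar, 70 (vise x) x 22 (vise y) x 40 high, standing between the jaws on the vise's base, its top 56 above the bench. Origin: centre of its underside. To be left where it is.
- hammer: Bystander: a jeweller's hammer, 210 long, lying in front of the vise (robot side), 26 high. Origin: centre of its underside. To be left alone.
- bench_block: Bystander: a loose square steel bench block, 65 x 65 x 20, behind the vise. Origin: centre of its underside. To be left alone.
- jar: Bystander: a small closed jar, 54 across and 58 high, behind the vise. Origin: centre of its underside. To be left alone.
- dome_block: Bystander: a loose wooden block 60 x 60 x 35 with a dark wooden dome on it, 63 high in all, beyond the vise's left end. Origin: centre of its underside. To be left alone.
- loupe: Bystander: a black eye loupe, 38 across and 30 high, near the vise's right end. Origin: centre of its underside. To be left alone.
- findings_tray: Bystander: an open white tray with four compartments, 100 x 80 x 22, off the vise's right end. Origin: centre of its underside. To be left alone.
- tube_ring: Bystander: a short piece of brass tube, 28 across and 12 high, standing just behind the vise. Origin: centre of its underside. To be left alone.
Mind the look-alikes: they are no part of the job. Of the things like the vise, leave any that is blue or green; of the rest the larger one is meant.

How it is judged:
On the way, in this order (a step that is already met when the one before it is completed fails the run):
1. the wheel has made its first full turn (value of joint jaw_wheel above 6.283 rad), for 0.1 s.
2. the wheel has made its second full turn (within 0.6 rad) (value of joint jaw_wheel between 11.966 and 13.516 rad), for 0.2 s.
At the end, for the whole second after the job is handed in: The big wheel stands still, loosened by two full turns: its joint between 11.97 and 13.52 rad (two turns are 12.57 from tight; up to 0.35 more from where it started). The brass bar is within 12 mm of where it stood, the small screw within 0.3 rad of its start, every bystander within 20 mm (all of step 2 and velocity of joint jaw_wheel between -0.1 and 0.1 rad/s and distance of bar from where it was at the start of the episode below 0.012 m and value of joint tilt_screw between -0.3 and 0.3 rad and distance of each of hammer, bench_block, jar, dome_block, loupe, findings_tray, tube_ring from where it was at the start of the episode below 0.02 m); the robot touches nothing.
It fails at once if the brass bar is lifted, carried off or tipped (distance of bar from where it was at the start of the episode above 0.012 m or angle between bar's own z axis and vertical above 0.2 rad).
It fails at once if the small knurled screw is turned (value of joint tilt_screw above 0.3 rad or value of joint tilt_screw below -0.3 rad).
It fails at once if a bystander is lifted or pushed away (distance of any of hammer, bench_block, jar, dome_block, loupe, findings_tray, tube_ring from where it was at the start of the episode above 0.02 m).
It also fails if it takes over 61 s, if anything falls off the work surface, if the arm or the gripper's body presses on something with over 40 N, if the wrist force passes 120 N, or if a joint passes its speed limit or range.

## Working session

There is one attempt and no reset: what is moved stays moved. The work goes in short steps, Python scripts to look and compute and a tool call to move; the robot and the scene stay as the last step left them, time stands still between calls to the robot, and variables do not carry over. Pictures are saved under pics/ and viewed, at most 10 in all, crops included, and the job is handed in when it is done.

Besides the shell and the picture viewer there is one more tool, called after ">>>" as name(argument=value, ...) on one line, values as JSON. apply_moves: Moves the arm, as the interface text tells. Its arguments: {"type":"object","properties":{"rows":{"type":"array","items":{"type":"number"}},"grip":{"type":"number"},"grip_force":{"type":"number"}},"required":["rows"]}

```bash
mkdir -p pics; cat > h.py <<'E'
from station import ctrl
import numpy as np, cv2
def ray(n,u,v):
    c=ctrl.camera_model(n); d=c["R"].T@np.linalg.inv(c["mtx"])@np.array([u,v,1.]); o=-c["R"].T@c["t"]; return o,d
def onz(n,u,v,z):
    o,d=ray(n,u,v); return o+d*(z-o[2])/d[2]
def proj(n,X):
    c=ctrl.camera_model(n); p=c["mtx"]@(c["R"]@np.array(X)+c["t"]); return p[:2]/p[2]
def pts(n,dep):
    c=ctrl.camera_model(n); v,u=np.mgrid[:dep.shape[0],:dep.shape[1]]
    P=np.stack([u,v,np.ones_like(u)],-1)@np.linalg.inv(c["mtx"]).T*dep[...,None]
    return (P-c["t"])@c["R"]
E
python3 - <<'E'
from h import *
for n in("top","side"):
    im,d=ctrl.get_image(n); cv2.imwrite(f"pics/{n}0.png",im); np.save(n+"0.npy",d)
    c=ctrl.camera_model(n); print(n,-c["R"].T@c["t"],c["R"][2],c["mtx"][0,0])
print(ctrl.tip_extent,ctrl.get_obs())
E
```

```text
top [0.43396899 0.01333249 1.09459576] [ 0.09290935 -0.01188095 -0.99560368] 491.7104764027777
side [0.44695692 0.65402889 0.44912407] [ 0.10567987 -0.86248984 -0.4949172 ] 351.055356514689
0.0726 {'t': 0.1, 'q': array([-1.22299172e+00,  5.33111596e-02,  1.61414952e+00,  1.78119612e-06,
        1.47602523e+00, -1.18978716e-01]), 'dq': array([-0.0003597 , -0.00189006, -0.00395516, -0.00107376,  0.00029795,
        0.00216965]), 'effort': array([-4.27142584e-05, -3.94905066e+01, -3.71363354e+01, -1.98153143e-04,
        3.87524982e-03, -3.21674668e-05]), 'tool_pos': array([ 0.28112469, -0.55772341,  0.30277753]), 'tool_rot': array([-3.05458642e+00, -7.26147690e-01,  3.36544240e-04]), 'contact_force': array([-0.10382144,  0.19254043,  0.24039015]), 'wrist_torque': array([-0.04150876, -0.04758357,  0.05403611]), 'grip_force': 0.0, 'opening': 0.08551341627172702}
```

View pics/top0.png

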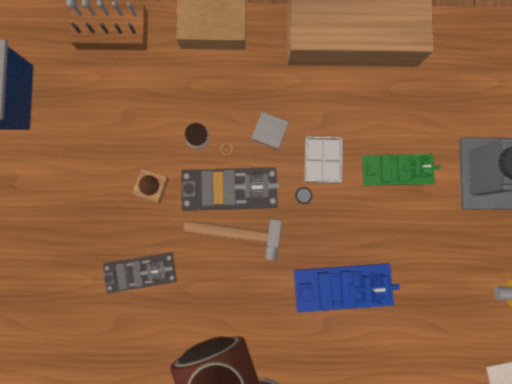

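View pics/side0.png

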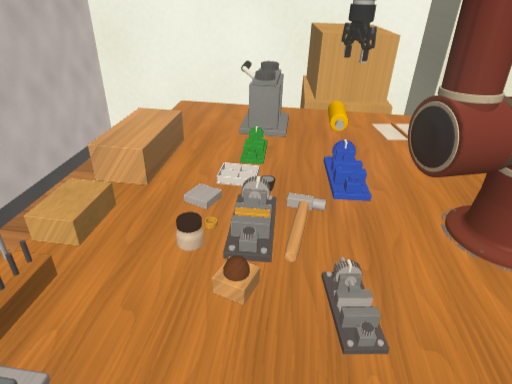

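The candidates in the top view are grey with a brass bar (229,188), smaller grey (139,272), green (398,170) and blue (344,288). Blue and green are excluded. Of the two grey ones, (229,188) is larger and holds the brass bar, with the wheel at about (258,187). I'll confirm that in a crop.

```bash
python3 - <<'E'
from h import *
im=cv2.imread("pics/top0.png"); d=np.load("top0.npy"); P=pts("top",d)
cv2.imwrite("pics/crop.png",cv2.resize(im[155:225,170:290],None,fx=6,fy=6,interpolation=cv2.INTER_CUBIC))
# base by height: vise points z>8mm in window
w=np.zeros(d.shape,bool); w[160:216,176:284]=1
hsv=cv2.cvtColor(im,cv2.COLOR_BGR2HSV)
m=w&(P[...,2]>.010)&(P[...,2]<.024)&(hsv[...,1]<90)
n,l,s,c=cv2.connectedComponentsWithStats(m.astype(np.uint8)); print(s[1:][s[1:,4]>30])
r=cv2.minAreaRect(P[m][:,:2].astype(np.float32)); print("base",r,cv2.boxPoints(r).round(4).tolist())
b=w&(hsv[...,0]>12)&(hsv[...,0]<28)&(hsv[...,1]>110)&(P[...,2]>.045); print("bar",b.sum(),P[b].mean(0),cv2.minAreaRect(P[b][:,:2].astype(np.float32)))
t=w&(P[...,2]>.072); print("wheel",t.sum(),P[t].mean(0),P[t].min(0),P[t].max(0))
E
```

```text
[[ 212  168   65   16  418]
 [ 182  170   95   40 1195]]
base ((0.5190038084983826, 0.05667256936430931), (0.08827163279056549, 0.20832177996635437), 2.44693922996521) [[0.47049999237060547, 0.15889999270439148], [0.47940000891685486, -0.049300000071525574], [0.5674999952316284, -0.045499999076128006], [0.5587000250816345, 0.16259999573230743]]
bar 350 [0.51612724 0.07729822 0.07301365] ((0.4864499270915985, 0.06313677877187729), (0.13810792565345764, 0.043186575174331665), 26.136432647705078)
wheel 248 [ 0.5134666  -0.00105443  0.16702244] [ 0.43396899 -0.01219361  0.07200465] [0.54733854 0.01333249 1.09459576]
```

View pics/crop.png

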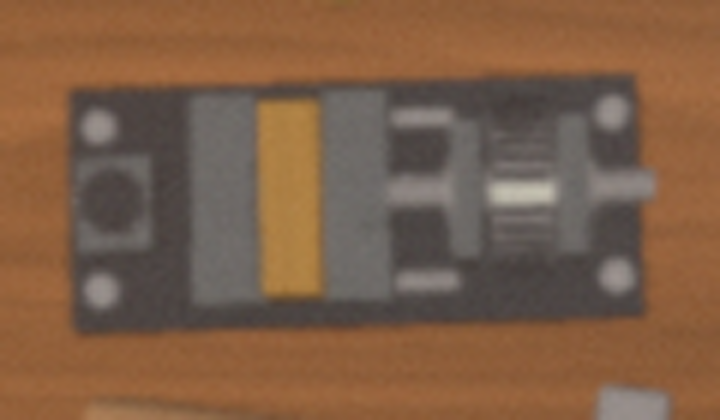

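The crop shows the large grey vise with the brass bar. The wheel sits between its fork cheeks with the white mark on top at about (257,187), and the base rectangle of 88x208 mm fits the given size.

```bash
cat >> h.py <<'E'
from scipy.spatial.transform import Rotation as Ro
YAW=0.0427; W=np.array([.5215,-.0033]); VX=np.array([np.cos(YAW),np.sin(YAW)])
def rel(x,y,z,cmd=None):  # vise-x, vise-y offset from wheel top, TCP height -> move row numbers
    o=ctrl.get_obs(); R=Ro.from_rotvec(o["tool_rot"]); p=W+VX*x+np.array([-VX[1],VX[0]])*y
    T=Ro.from_matrix(np.array([[VX[0],VX[1],0],[VX[1],-VX[0],0],[0,0,-1]]))
    return (R.inv().apply(np.array([p[0],p[1],z])-o["tool_pos"])/.6).round(4),((R.inv()*T).as_rotvec()/(np.pi/2)).round(4)
E
python3 - <<'E'
from h import *
print(onz("top",257,187,.086),proj("top",[*W,.086]),rel(.015,0,.2),rel(.015,0,.25))
E
```

```text
[ 0.51691785 -0.00363559  0.086     ] [256.85918202 184.78030762] (array([ 0.7963, -0.6343,  0.1727]), array([-1.2e-03,  1.0e-04,  2.7e-01])) (array([ 0.7964, -0.6344,  0.0893]), array([-1.2e-03,  1.0e-04,  2.7e-01]))
```

>>> apply_moves(rows=[0.796,-0.634,0.09,0,0,0.27,0.796,-0.634,0.09,0,0,0.27,0.796,-0.634,0.09,0,0,0.27,0.796,-0.634,0.09,0,0,0.27,0.796,-0.634,0.09,0,0,0.27,0.796,-0.634,0.09,0,0,0.27,0.796,-0.634,0.09,0,0,0.27,0.796,-0.634,0.09,0,0,0.27,0.796,-0.634,0.09,0,0,0.27,0.796,-0.634,0.09,0,0,0.27,0.796,-0.634,0.09,0,0,0.27,0.796,-0.634,0.09,0,0,0.27,0.796,-0.634,0.09,0,0,0.27,0.796,-0.634,0.09,0,0,0.27,0.796,-0.634,0.09,0,0,0.27,0.796,-0.634,0.09,0,0,0.27], grip=0)

```text
t: 1.7
tool_pos: [0.5362, -0.0048, 0.2499]
tool_rot: [3.141, 0.064, -0.0]
contact_force: [-0.4, -0.1, -0.5]
opening: 0.0
grip_force: 0.0
```

```bash
python3 - <<'E'
from h import *
o=ctrl.get_obs(); print(o["t"],o["tool_pos"],o["tool_rot"],o["opening"],ctrl.tip_extent,o["contact_force"])
print(rel(.02,0,.2))
im,d=ctrl.get_image("side"); a=im[100:270,180:330]; cv2.imwrite("pics/side1.png",cv2.resize(a,None,fx=4,fy=3.5,interpolation=cv2.INTER_CUBIC))
for z in (.086,.1768): print(proj("side",[*W,z]))
E
```

```text
1.7 [ 0.53621305 -0.00482835  0.24993194] [ 3.14051900e+00  6.40934649e-02 -1.89735425e-04] 2.5026830746648614e-05 0.0726 [-0.40207525 -0.06441674 -0.46679012]
(array([ 0.0089, -0.0036,  0.0832]), array([ 0.0003,  0.0001, -0.0012]))
[256.29820302 177.49820195]
[257.62656506 138.13690999]
```

View pics/side1.png

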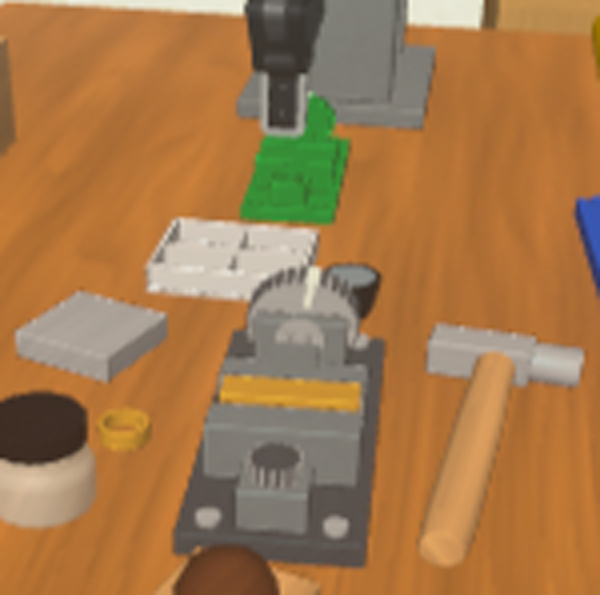

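>>> apply_moves(rows=[0.009,-0.0036,0.08,0,0,0,0.009,-0.0036,0.11,0,0,0,0.009,-0.0036,0.139,0,0,0,0.009,-0.0036,0.139,0,0,0,0.009,-0.0036,0.139,0,0,0])

```text
t: 2.25
tool_pos: [0.5418, -0.002, 0.1669]
tool_rot: [3.141, 0.065, 0.0]
contact_force: [0.6, 0.4, -0.1]
opening: -0.0002
grip_force: 0.0
```

```bash
python3 - <<'E'
from h import *
o=ctrl.get_obs(); print(o["t"],o["tool_pos"],o["contact_force"],rel(0.02,0,.1666),rel(-.02,0,.1546))
E
```

```text
2.25 [ 0.54182175 -0.00200863  0.16689123] [ 0.60541614  0.40783238 -0.12308475] (array([-0.0006,  0.0007,  0.0005]), array([ 0.0001, -0.    , -0.001 ])) (array([-0.0673,  0.0008,  0.0205]), array([ 0.0001, -0.    , -0.001 ]))
```

>>> apply_moves(rows=[0,0,0.01,0,0,0,-0.004,0,0.02,0,0,0,-0.011,0,0.02,0,0,0,-0.018,0,0.02,0,0,0,-0.025,0,0.02,0,0,0,-0.033,0,0.02,0,0,0,-0.033,0,0.02,0,0,0])

```text
t: 2.95
tool_pos: [0.5232, -0.0022, 0.157]
tool_rot: [3.14, 0.067, 0.007]
contact_force: [0.7, -0.3, 7.2]
opening: 0.0001
grip_force: 3.4
```

>>> apply_moves(rows=[-0.008,0,0,0,0,0,-0.016,0,0,0,0,0,-0.024,0,0,0,0,0,-0.034,0,0,0,0,0,-0.04,0,-0.01,0,0,0,-0.034,0,-0.03,0,0,0,0.033,0,-0.03,0,0,0,0.033,0,-0.02,0,0,0,0.033,0,-0.02,0,0,0])

```text
t: 3.85
tool_pos: [0.5418, -0.001, 0.1658]
tool_rot: [-3.14, -0.067, 0.004]
contact_force: [0.0, 0.4, -0.2]
opening: 0.0
grip_force: 0.0
```

```bash
python3 - <<'E'
from h import *
o=ctrl.get_obs(); print(o["t"],o["tool_pos"],o["contact_force"],rel(0.02,0,.1666))
im,d=ctrl.get_image("side"); a=im[145:235,215:305]; cv2.imwrite("pics/side2.png",cv2.resize(a,None,fx=6,fy=6,interpolation=cv2.INTER_CUBIC))
E
```

```text
3.85 [ 0.54178955 -0.00098989  0.16580548] [ 0.03859723  0.36594042 -0.15442672] (array([-0.0006,  0.0024, -0.0013]), array([-0.0003,  0.0015,  0.0001]))
```

View pics/side2.png

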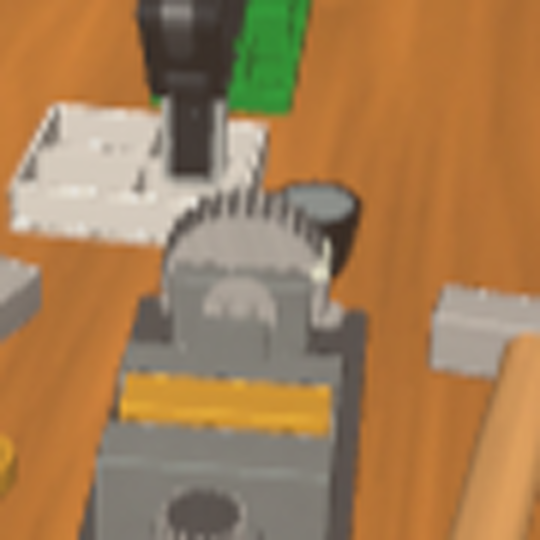

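Force is 7 N at mid-stroke. The mark has rolled towards the robot to crop (320,270), full-frame (268,190). I'll measure the angle numerically.

```bash
cat >> h.py <<'E'
def mark():
    out={}; vy=np.array([-VX[1],VX[0],0]); vx=np.array([*VX,0]); C=np.array([*W,.055])
    for n in("side","top"):
        im,_=ctrl.get_image(n); h=cv2.cvtColor(im,cv2.COLOR_BGR2HSV)
        v,u=np.mgrid[:384,:512]; m=np.zeros((384,512),np.uint8); pt=[proj(n,C+31*.001*(np.cos(a)*np.array([0,0,1])-np.sin(a)*vx)+vy*s) for a in np.linspace(-1.7,1.7,15) for s in(-.010,.010)]
        cv2.fillConvexPoly(m,cv2.convexHull(np.array(pt).round().astype(np.int32)),1)
        m&=cv2.dilate(((h[...,2]>185)&(h[...,1]<60)).astype(np.uint8),np.ones((1,1)))
        k,l,s,c=cv2.connectedComponentsWithStats(m)
        if k<2: out[n]=None; continue
        i=1+np.argmax(s[1:,4]); 
        # ray to cylinder R=.030 about wheel axis
        o,d=ray(n,*c[i]); o=o-C; ox,oz,dx,dz=o@vx,o[2],d@vx,d[2]
        A=dx*dx+dz*dz;B=ox*dx+oz*dz;D=B*B-A*(ox*ox+oz*oz-.031**2)
        t=(-B-np.sqrt(max(D,0)))/A; p=o+d*t
        out[n]=(s[i,4],c[i].round(1),"ang",round(float(np.arctan2(-(p@vx),p[2])),3),"y",round(float(p@vy),4))
    return out
E
python3 - <<'E'
from h import *
print(mark())
class F: pass
for n in("side","top"):
    i=cv2.imread(f"pics/{n}0.png"); 
    F.i=i
    g=ctrl.get_image
    try:
        ctrl.get_image
    except Exception: pass
import h
s=h.ctrl
class Fake:
    camera_model=staticmethod(s.camera_model); get_image=staticmethod(lambda n:(cv2.imread(f"pics/{n}0.png"),None))
h.ctrl=Fake; print(h.mark())
E
```

```text
{'side': (np.int32(7), array([267.7, 190. ]), 'ang', 1.035, 'y', 0.0236), 'top': None}
{'side': (np.int32(32), array([257.4, 181.2]), 'ang', 0.119, 'y', 0.0154), 'top': (np.int32(14), array([257.2, 186.6]), 'ang', 0.124, 'y', -0.0006)}
```

>>> apply_moves(rows=[0.004,0,0.01,0,0,0,0.002,0,0.021,0,0,0,-0.006,0,0.021,0,0,0,-0.015,0,0.021,0,0,0,-0.025,0,0.021,0,0,0,-0.035,0,0.021,0,0,0,-0.045,0,0.021,0,0,0,-0.055,0,0.021,0,0,0,-0.065,0,0.021,0,0,0,-0.073,0,0.016,0,0,0,-0.075,0,0.0,0,0,0,-0.06,0,-0.012,0,0,0,0,0,-0.01,0,0,0,0,0,0,0,0,0,0,0,0,0,0,0])

```text
t: 5.5
tool_pos: [0.5421, -0.001, 0.1657]
tool_rot: [-3.141, -0.067, 0.003]
contact_force: [-0.7, -0.2, -0.7]
opening: 0.0001
grip_force: 0.0
```

>>> apply_moves(rows=[0.004,0,0.01,0,0,0,0.002,0,0.021,0,0,0,-0.006,0,0.021,0,0,0,-0.015,0,0.021,0,0,0,-0.025,0,0.021,0,0,0,-0.035,0,0.021,0,0,0,-0.045,0,0.021,0,0,0,-0.055,0,0.021,0,0,0,-0.065,0,0.021,0,0,0,-0.073,0,0.016,0,0,0,-0.075,0,0.0,0,0,0,-0.06,0,-0.012,0,0,0,0,0,-0.01,0,0,0,0,0,0,0,0,0,0,0,0,0,0,0])

```text
t: 7.0
tool_pos: [0.5421, -0.001, 0.1657]
tool_rot: [-3.141, -0.067, 0.003]
contact_force: [-0.9, 0.8, -1.2]
opening: 0.0001
grip_force: 0.0
```

>>> apply_moves(rows=[0.004,0,0.01,0,0,0,0.002,0,0.021,0,0,0,-0.006,0,0.021,0,0,0,-0.015,0,0.021,0,0,0,-0.025,0,0.021,0,0,0,-0.035,0,0.021,0,0,0,-0.045,0,0.021,0,0,0,-0.055,0,0.021,0,0,0,-0.065,0,0.021,0,0,0,-0.073,0,0.016,0,0,0,-0.075,0,0.0,0,0,0,-0.06,0,-0.012,0,0,0,0,0,-0.01,0,0,0,0,0,0,0,0,0,0,0,0,0,0,0])

```text
t: 8.5
tool_pos: [0.5421, -0.0011, 0.1657]
tool_rot: [-3.141, -0.067, 0.003]
contact_force: [-0.3, 0.1, -0.1]
opening: 0.0003
grip_force: 0.0
```

```bash
python3 -c "
from h import *
print(mark()); o=ctrl.get_obs(); print(o['t'],o['tool_pos'],o['contact_force'])"
```

```text
{'side': (np.int32(14), array([245.7, 186.4]), 'ang', -0.681, 'y', 0.0289), 'top': None}
8.6 [ 0.54135602 -0.00104931  0.16595609] [ 0.27689068 -0.58955176  0.41578939]
```

```bash
python3 - <<'E'
from h import *
im,d=ctrl.get_image("side"); a=im[155:215,225:295]; cv2.imwrite("pics/side3.png",cv2.resize(a,None,fx=8,fy=8,interpolation=cv2.INTER_CUBIC))
E
```

```text
(no output)
```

View pics/side3.png

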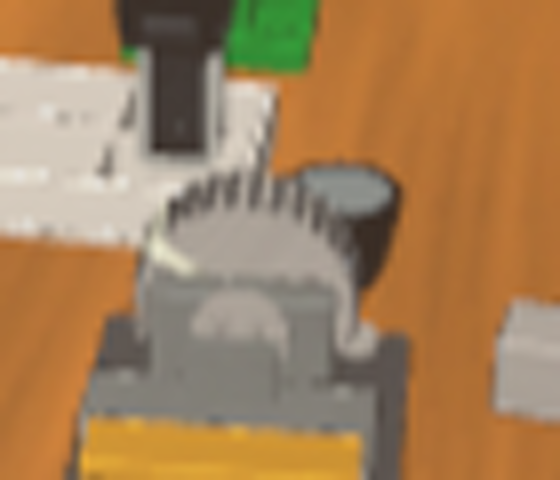

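The mark is now at the far side of the wheel, at crop (165,252), so it has nearly completed one turn. I'll switch to intersecting the wheel's left face plane.

>>> apply_moves(rows=[0.004,0,0.01,0,0,0,0.002,0,0.021,0,0,0,-0.006,0,0.021,0,0,0,-0.015,0,0.021,0,0,0,-0.025,0,0.021,0,0,0,-0.035,0,0.021,0,0,0,-0.045,0,0.021,0,0,0,-0.055,0,0.021,0,0,0,-0.065,0,0.021,0,0,0,-0.073,0,0.016,0,0,0,-0.075,0,0.0,0,0,0,-0.06,0,-0.012,0,0,0,0,0,-0.01,0,0,0,0,0,0,0,0,0,0,0,0,0,0,0])

```text
t: 10.15
tool_pos: [0.5421, -0.001, 0.1657]
tool_rot: [-3.141, -0.067, 0.003]
contact_force: [-0.3, 0.6, -0.5]
opening: 0.0004
grip_force: 0.0
```

```bash
cat >> h.py <<'E'
def face(u,v,y=.010):
    vy=np.array([-VX[1],VX[0],0]); C=np.array([*W,.055]); o,d=ray("side",u,v); o=o-C
    p=o+d*(y-o@vy)/(d@vy); x=p[:2]@VX; return round(float(np.arctan2(-x,p[2])),3),round(float(np.hypot(x,p[2])),4)
E
python3 -c "
from h import *
m=mark(); print(m); print('before',face(245.7,186.5),'first',face(267.7,190),'init',face(257.4,181.2))
if m['side']: print('now',face(*m['side'][1]))
print(ctrl.get_obs()['t'])"
```

```text
{'side': (np.int32(36), array([259.4, 182.2]), 'ang', 0.264, 'y', 0.0175), 'top': (np.int32(18), array([257. , 189.5]), 'ang', 0.316, 'y', -0.0)}
before (-1.039, 0.025) first (1.283, 0.0273) init (0.119, 0.0279)
now (0.291, 0.0267)
10.25
```

>>> apply_moves(rows=[0.004,0,0.01,0,0,0,0.002,0,0.021,0,0,0,-0.006,0,0.021,0,0,0,-0.015,0,0.021,0,0,0,-0.025,0,0.021,0,0,0,-0.035,0,0.021,0,0,0,-0.045,0,0.021,0,0,0,-0.055,0,0.021,0,0,0,-0.065,0,0.021,0,0,0,-0.073,0,0.016,0,0,0,-0.075,0,0.0,0,0,0,-0.06,0,-0.012,0,0,0,0,0,-0.01,0,0,0,0,0,0,0,0,0,0,0,0,0,0,0])

```text
t: 11.75
tool_pos: [0.5421, -0.001, 0.1657]
tool_rot: [-3.141, -0.067, 0.003]
contact_force: [-0.7, 0.3, 0.4]
opening: -0.0001
grip_force: 0.0
```

>>> apply_moves(rows=[0.004,0,0.01,0,0,0,0.002,0,0.021,0,0,0,-0.006,0,0.021,0,0,0,-0.015,0,0.021,0,0,0,-0.025,0,0.021,0,0,0,-0.035,0,0.021,0,0,0,-0.045,0,0.021,0,0,0,-0.055,0,0.021,0,0,0,-0.065,0,0.021,0,0,0,-0.073,0,0.016,0,0,0,-0.075,0,0.0,0,0,0,-0.06,0,-0.012,0,0,0,0,0,-0.01,0,0,0,0,0,0,0,0,0,0,0,0,0,0,0])

```text
t: 13.25
tool_pos: [0.5421, -0.001, 0.1657]
tool_rot: [-3.141, -0.067, 0.003]
contact_force: [-0.5, 0.3, -0.3]
opening: 0.0003
grip_force: 0.0
```

>>> apply_moves(rows=[0.004,0,0.01,0,0,0,0.002,0,0.021,0,0,0,-0.006,0,0.021,0,0,0,-0.015,0,0.021,0,0,0,-0.025,0,0.021,0,0,0,-0.035,0,0.021,0,0,0,-0.045,0,0.021,0,0,0,-0.055,0,0.021,0,0,0,-0.065,0,0.021,0,0,0,-0.073,0,0.016,0,0,0,-0.075,0,0.0,0,0,0,-0.06,0,-0.012,0,0,0,0,0,-0.01,0,0,0,0,0,0,0,0,0,0,0,0,0,0,0])

```text
t: 14.75
tool_pos: [0.5421, -0.001, 0.1657]
tool_rot: [-3.141, -0.067, 0.003]
contact_force: [-0.2, -0.4, -0.1]
opening: 0.0002
grip_force: 0.0
```

>>> apply_moves(rows=[0.004,0,0.01,0,0,0,0.002,0,0.021,0,0,0,-0.006,0,0.021,0,0,0,-0.015,0,0.021,0,0,0,-0.025,0,0.021,0,0,0,-0.035,0,0.021,0,0,0,-0.045,0,0.021,0,0,0,-0.055,0,0.021,0,0,0,-0.065,0,0.021,0,0,0,-0.073,0,0.016,0,0,0,-0.075,0,0.0,0,0,0,-0.06,0,-0.012,0,0,0,0,0,-0.01,0,0,0,0,0,0,0,0,0,0,0,0,0,0,0])

```text
t: 16.25
tool_pos: [0.5421, -0.0011, 0.1657]
tool_rot: [-3.141, -0.067, 0.003]
contact_force: [-0.2, -0.4, -0.5]
opening: -0.0001
grip_force: 0.0
```

```bash
python3 -c "
from h import *
m=mark(); print(m)
if m['side']: print('now',face(*m['side'][1]))
im,d=ctrl.get_image('side'); a=im[155:215,225:295]; cv2.imwrite('pics/side4.png',cv2.resize(a,None,fx=8,fy=8,interpolation=cv2.INTER_CUBIC))
print(ctrl.get_obs()['t'])"
```

```text
{'side': (np.int32(30), array([248.1, 183.2]), 'ang', -0.521, 'y', 0.02), 'top': None}
now (-0.66, 0.0269)
16.4
```

View pics/side4.png

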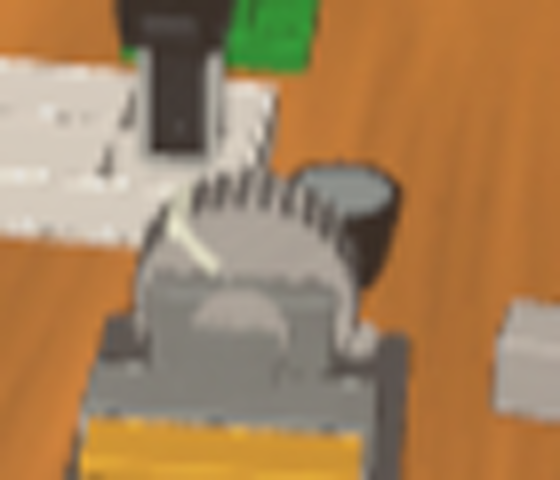

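The mark is at crop (190,240), about -0.66 rad, so the wheel is at about 11.9 rad. It needs about 0.78 rad more, so one short 24 mm stroke.

>>> apply_moves(rows=[-0.013,0,0.0,0,0,0,-0.013,0,0.01,0,0,0,-0.013,0,0.021,0,0,0,-0.018,0,0.021,0,0,0,-0.026,0,0.021,0,0,0,-0.034,0,0.021,0,0,0,-0.042,0,0.021,0,0,0,-0.05,0,0.021,0,0,0,-0.053,0,0.021,0,0,0,-0.053,0,0.021,0,0,0,-0.053,0,0.01,0,0,0,-0.053,0,-0.02,0,0,0,-0.053,0,-0.1,0,0,0,-0.053,0,-0.15,0,0,0,-0.053,0,-0.15,0,0,0,-0.053,0,-0.15,0,0,0])

```text
t: 18.0
tool_pos: [0.51, -0.0025, 0.2567]
tool_rot: [3.141, 0.067, 0.001]
contact_force: [-0.7, -0.1, 0.5]
opening: -0.0003
grip_force: 0.0
```

```bash
python3 -c "
from h import *
m=mark(); print(m)
if m['side']: print('now',face(*m['side'][1]))
im,d=ctrl.get_image('side'); a=im[90:290,180:340]; cv2.imwrite('pics/side5.png',cv2.resize(a,None,fx=3,fy=3,interpolation=cv2.INTER_CUBIC))
o=ctrl.get_obs();print(o['t'],o['tool_pos'])"
```

```text
{'side': (np.int32(39), array([255.6, 179.8]), 'ang', -0.018, 'y', 0.0104), 'top': None}
now (-0.02, 0.0308)
18.15 [ 0.50903304 -0.00231295  0.25415079]
```

View pics/side5.png

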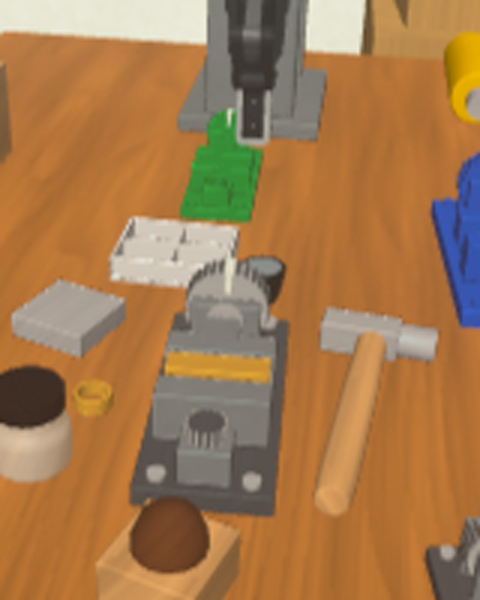

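The mark is back on top at crop (230,275), about 12.55 rad. The tool is clear and nothing else has moved.

```bash
python3 -c "
from station import ctrl
print(ctrl.finish_job())"
```

```text
the job is handed in; nothing more can be done
None
```

I loosened the big wheel by two full turns, to about 12.55 rad by the white mark (accepted range 11.97–13.52); the mark is back on top, nothing else looked disturbed, and I handed the job in at about 18 s, with no verdict returned.

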